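# Ready the potter's turning lathe: speed to 6, spring tailstock held open at its mark

## Robot

A 7-joint arm with a two-finger parallel gripper is mounted at the origin on the work surface. World frame = base frame: x ahead of the robot, y to its left, z up, the work surface at z = 0. Lengths are in mm, angles in rad, forces in N, time in s.
With the tool pointing down it reaches from about 425 to 825 mm from the base axis. Payload 3.6 kg.
Tool frame: the origin (TCP) lies where the fingers leave the gripper's body, on its centre line; the fingertips stand 73 mm ahead of it and the grasp point (between the pads) lies 54 mm ahead of it; z points along the fingers, y is the line along which they close (so a half turn about z gives the same grasp; the last joint's range is limited). The gripper opens to 85 mm and grips with 20 to 120 N. Pads are 22 mm wide; open, the fingers measure 114 mm over their backs; the gripper's body (76 mm by 85 mm) begins 54 mm behind the grasp point. The pads swing forward as they close: fully open they stand 13 mm farther back than shut.
Start: joints at [-1.173, 0.615, -0.013, 1.423, 0.008, 1.103, -0.04], TCP at [267.859, 592.216, 303.897] pointing down, gripper open.
Joint ranges: [-3.12, 3.12], [-0.3, 2.06], [-1.34, 1.32], [0.26, 2.42], [-1.36, 4.5], [0.01, 1.98], [-2.84, 2.84]. Speed limits (rad/s): [2.79, 2.79, 3.14, 3.14, 3.14, 3.14, 3.14].

## Interface

Orientations are given as [roll, pitch, yaw] about the fixed x, y, z axes, in that order (R = Rz(yaw) Ry(pitch) Rx(roll)).
In Python, from cell import bot gives the robot as it stands. The module is installed in compiled form; this text tells all that it offers.
- The arm moves only by the tool carry_out, never from a script. Its argument "rows" is a list of rows, each an object of numbers: "tx", "ty", "tz": the shift along the tool's x, y, z in mm; "wx", "wy", "wz": the turn, a rotation vector about the tool's x, y, z in rad; "hand": the opening, from 0 (shut) to 1 (fully open). A call has 1 to 20 rows; each row shifts and turns the commanded pose from where the row before left it, along the tool's axes as they then stand; what a row does not reach is not made up. A row lasts 1/8 s, in which the tool goes at most 62.5 mm and 10.7 degrees, less where a joint would pass 70% of its speed; a pose out of reach is approached as far as the arm can. A call is refused whole if a number of a shift passes 62.5 or a number of a turn 0.188, either way. A call with a gripper value outside its range is refused whole. The fingers move at their own pace and stop on an object; "squeeze" is the grip in N (left out, the last holds). Time passes only in rows, so rows that do not move let the fingers close. It gives the time, the measured TCP pose, the force, the opening and the grip force at its end, in the units of the state.
- bot.get_state(): the state, without advancing time (a new reading comes with each control period).
- bot.grab_frame(name): name is "scene" or "top" or "wrist"; returns the picture (384x512x3 uint8, red, green, blue); there is no depth.
- bot.get_calibration(name): a dict with "fov_y" (degrees; the focal length in pixels is half the picture's height over the tangent of half this angle, whatever the lens; pixels are square), "cx", "cy" (the principal point, pixels), "pose" (4x4, takes a point from camera to world coordinates). Camera axes: x right, y down, z forward; pixel columns grow to the right and rows downward; lengths in mm; the calibration is good to about 2 mm. A picture is of the moment at which its call begins: read the wrist's pose just before it. get_calibration takes no time and is no camera call; for the wrist camera it gives the pose at the moment of the call.
- bot.job_done(): hands the job in; it is judged then, once.
Trained networks look in the newest picture that a camera, given by its name, has taken for a name from the list of things; names that differ only in an ending like _2 or _b are one class to them, and where a whole thing is asked for, a point or a joint stands for the part that bears it (a point fixed in the world has none). Each returns a list of dicts, best first, with "score" (0 to 1); they miss things now and then, are a little off and sometimes report something else, mostly with a low value. They report only what shows in the picture. A call takes as long as a camera call.
- bot.spot_in(label, camera): "point" ([column, row] as shares, 0 to 1, of the picture: columns of its width, rows of its height, amid what is visible of it).
The state is a dict: "t": time; "q": joint angles; "qvel": joint speeds; "tau": joint torques, N m; "tcp_pos": TCP position; "eef_rot": TCP orientation; "ft_force": force on the tool from outside, world axes, zero at the start; "moment": the same for the moment, N m; "gripper_width": opening from 0.0 (shut) to 1.0 (fully open); "grip_force": force on a finger pad.
Only numpy, scipy, OpenCV 4.12 (cv2) and the standard library are available. Lean on these libraries where they do the work, as an engineer would, in place of code of your own. Each camera call takes 0.05 s, during which the arm holds its last target. There are 200 camera calls.

## Task

Get the bench turning lathe ready for the next bowl: first turn the speed dial on the control box to 6 (the ticks run clockwise from 0 to 10, with long ticks at 0, 5 and 10), then take the upright handle at the rear of the tailstock and draw the spring-loaded quill back until its pointer stands level with the marker clip on the scale bar. Keep it there so that I can slip the bowl in: finish with the handle still held at the mark, not let go. Leave the marker clip where it is set and do not disturb the bowls and tools on the bench.

Things in the scene. Friction and masses are not known exactly. Their poses are not given: they have to be found in the camera images.
- speed_box: grey control box fixed to the bench, 120 (x) x 150 (y) x 66 mm high, with the speed dial on its flat top; origin under its centre, z up. It stands in front of the lathe, towards the left or the right of the robot
- dial_grip (a point): centre of the dial's grip bar, on the vertical axis of the dial, 88 mm above the bench (8 mm towards -x and 18 mm towards -y of the box's centre). The black bar is 44 mm long, 11 mm wide and 24 mm high (from 76 to 100 mm above the bench), rounded; under it is a round skirt 48 mm across whose top is 76 mm up. A white line on top of the bar runs from its middle to its pointing end
- dial (a joint): angle of the dial, rad: 0 at the anticlockwise stop (tick 0), grows clockwise seen from above to 4.712 at tick 10; neighbouring ticks are 0.471 rad apart, so tick 6 is 2.827. In the box's frame the bar points at 135 degrees (anticlockwise from its +x) when the joint is 0, and at 135 degrees minus the joint value otherwise. It turns stiffly (0.03 N m) and stays where it is left
- pull_grip: upright black round handle on the rear end of the tailstock's quill, 24 mm in diameter and 60 mm high; origin at its centre, 215 mm above the bench. It moves with the quill along the lathe's -y. Beside it at rest: 53 mm free to the tailstock barrel, whose top is 180 mm up, lower than the handle's underside at 185 mm
- lathe: green and grey bench lathe fixed to the bench, 620 mm long along its y axis and 150 mm wide; spindle axis 155 mm up; headstock (220 to 235 mm high) at its +y end, tailstock towards its -y end; origin under the middle of the bed, z up
- quill (a joint): travel of the tailstock quill, m: 0 at rest (sprung forward towards the chuck), grows as the handle is drawn back along the lathe's -y, to 0.09 at the stop. The spring pulls back with about 5 N at rest and 130 N/m more (about 11 N at 45 mm, 15 N at 75 mm); let go, it returns to 0
- pointer (a point): tip of the steel pointer that sits on the quill's clamp collar and runs over the scale bar, 53 mm to the lathe's +x of the handle's axis, 160 mm above the bench; moves with the quill
- mark (a point): inner edge of the fin of the dark steel marker clip on the aluminium scale bar (an upright fin 4 mm thick and 18 mm wide, its top 181 mm up, just outside the pointer's tip), 160 mm above the bench; axes are those of the lathe. 45 to 75 mm behind (lathe's -y of) the pointer at the start; the pointer is level with it when both have the same y in the lathe's frame. A friction clip, not a stop: the pointer passes it freely
- bowl: unfired grey clay bowl, 120 mm across and 58 mm high, loose; origin under its centre. It stands in front of the lathe on the side where the control box is not
- bowl_stack: nested stack of four grey bowls, 124 mm across and 133 mm high, loose, towards the far right; origin under its centre
- loop_tool: turning tool with wooden handle and wire loop, about 170 mm long, 17 mm high, lying in front of the lathe; origin on its underside, x axis towards the loop
- fettling_brush: brush 180 mm long lying to the right; origin on its underside
- bat: round plaster bat, 220 mm across and 22 mm thick, at the right; origin under its centre
- trim_bowl: wide dry bowl, 156 mm across and 52 mm high, standing on the bat; origin under its centre
- rib: flat wooden rib, 130 x 45 x 8 mm, lying in front of the lathe, right of the loop tool; origin on its underside

How it is judged:
By the outcome, as a careful person would: the job done as asked, in the order asked, and still so for the second after the job is handed in, while the arm keeps its last pose, push and grip.
It also fails if it takes over 51 s, if anything falls off the work surface, if the arm or the gripper's body presses on something with over 40 N, if the wrist force passes 120 N, or if a joint passes its speed limit or range.

## Working session

There is one attempt and no reset: what is moved stays moved. The work goes in short steps, Python scripts to look and compute and a tool call to move; the robot and the scene stay as the last step left them, time stands still between calls to the robot, and variables do not carry over. Pictures are saved under pics/ and viewed, at most 10 in all, crops included, and the job is handed in when it is done.

Besides the shell and the picture viewer there is one more tool, called by a JSON object that holds its "method" and its "body", one argument or row to a line. carry_out: Moves the arm, as the interface text tells. Its arguments: {"type":"object","properties":{"rows":{"type":"array"},"squeeze":{"type":"number"}},"required":["rows"]}

```bash
mkdir -p pics; cat > h.py <<'E'
from cell import bot
import numpy as np, cv2
def cal(n):
    c=bot.get_calibration(n); return c,192/np.tan(np.radians(c['fov_y'])/2),np.array(c['pose'])
def ray(n,u,v,k=None):
    c,f,P=k or cal(n); d=P[:3,:3]@np.array([(u-c['cx'])/f,(v-c['cy'])/f,1]); return P[:3,3],d
def atz(n,u,v,z,k=None):
    o,d=ray(n,u,v,k); return o+d*(z-o[2])/d[2]
def proj(n,p,k=None):
    c,f,P=k or cal(n); q=P[:3,:3].T@(np.array(p,float)-P[:3,3]); return q[:2]/q[2]*f+[c['cx'],c['cy']]
def snap(n,name):
    im=bot.grab_frame(n); cv2.imwrite(f'pics/{name}.png',cv2.cvtColor(im,cv2.COLOR_RGB2BGR)); return im
E
python3 - <<'E'
from h import *
np.set_printoptions(precision=1,suppress=True)
s=bot.get_state();print(s)
H=dict(speed_box=66,dial_grip=95,pull_grip=215,lathe=150,pointer=160,mark=170,bowl=30,bowl_stack=100)
a=snap('top','t0');b=snap('scene','s0')
for n in('top','scene'):
    print(n,cal(n)[2][:3,3])
    for l in H:
        for r in bot.spot_in(l,n)[:2]:
            u,v=r['point'][0]*512,r['point'][1]*384
            print(l,round(r['score'],2),round(u),round(v),atz(n,u,v,H[l]))
cv2.imwrite('pics/both.png',cv2.cvtColor(cv2.resize(np.vstack([a,b]),(400,600),interpolation=cv2.INTER_AREA),cv2.COLOR_RGB2BGR))
E
```

```text
{'t': 0.0, 'q': array([-1.2,  0.6, -0. ,  1.4,  0. ,  1.1, -0. ]), 'qvel': array([-0.,  0., -0., -0., -0., -0., -0.]), 'tau': array([ -0. , -46.9,   0.3, -17.1,   0. ,   0. ,  -0. ]), 'tcp_pos': array([267.6, 591.7, 302.7]), 'eef_rot': array([-3.1,  0. ,  2.7]), 'ft_force': array([ 0. ,  0.3, -0.2]), 'moment': array([ 0.,  0., -0.]), 'grip_force': 0.0, 'gripper_width': 1.0000237630263116}
top [ 378.5 -131.3 1332.1]
speed_box 0.67 123 245 [398.9 237.   66. ]
dial_grip 0.58 125 251 [381.  223.6  95. ]
pull_grip 0.69 151 167 [619.6 125.3 215. ]
lathe 0.86 123 165 [638.5 224.3 150. ]
lathe 0.42 152 166 [634.  136.3 150. ]
pointer 0.72 149 166 [634.2 142.2 160. ]
bowl 0.93 286 229 [ 452.9 -281.    30. ]
bowl_stack 0.56 286 140 [ 732.  -275.4  100. ]
scene [1892.7 -368.9 1130.9]
speed_box 0.88 338 170 [397.8 226.1  66. ]
pull_grip 0.71 304 186 [672.5   9.2 215. ]
lathe 0.74 364 207 [729.2 194.2 150. ]
pointer 0.91 303 188 [607.8  25.2 160. ]
bowl 0.88 208 200 [ 448.3 -282.3   30. ]
bowl 0.24 219 238 [ 663.8 -268.8   30. ]
bowl_stack 0.6 221 239 [ 745.9 -268.9  100. ]
```

View pics/t0.png

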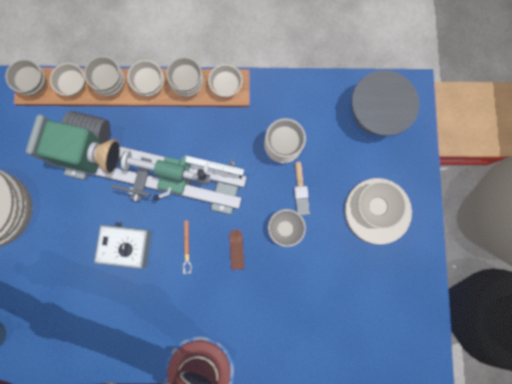

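View pics/s0.png

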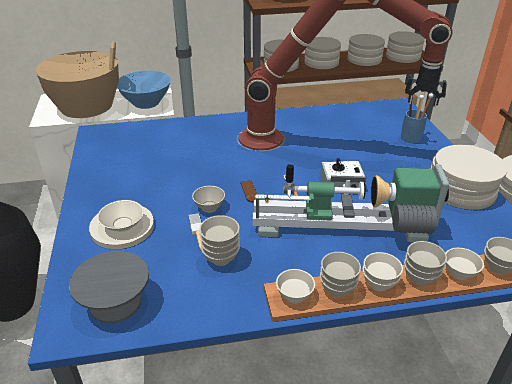

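The top view shows the box at about (122,247) with the dial at (125,250). The lathe is tilted, and its handle is probably at about (203,175). I'll look at an enlarged crop.

```bash
python3 - <<'E'
import cv2
a=cv2.imread('pics/t0.png')[130:280,80:260]; b=cv2.imread('pics/s0.png')[140:240,240:380]
cv2.imwrite('pics/tc.png',cv2.resize(a,None,fx=4,fy=4,interpolation=cv2.INTER_CUBIC))
cv2.imwrite('pics/sc.png',cv2.resize(b,None,fx=5.5,fy=5.5,interpolation=cv2.INTER_CUBIC))
E
```

```text
(no output)
```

View pics/tc.png

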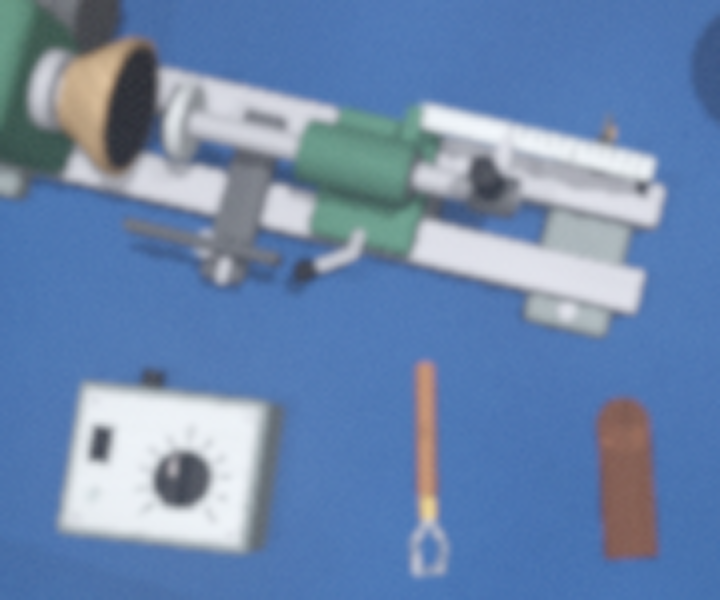

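View pics/sc.png

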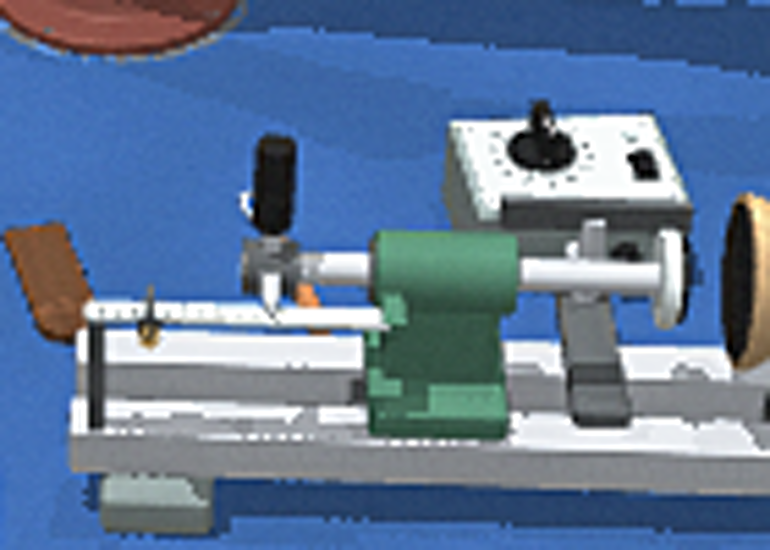

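The handle top is at about (202,174) in the top view, the clip at (232,162) and the dial at (125,250) with its white line pointing up-left. I'll work out the world positions and the first move.

```bash
cat >> h.py <<'E'
from scipy.spatial.transform import Rotation as Ro
np.set_printoptions(precision=2,suppress=True)
def rel(pos,axis=None):
    """shift in tool axes to world pos (after turning wz so tool y is along +-axis)"""
    s=bot.get_state(); R=Ro.from_euler('xyz',s['eef_rot']).as_matrix()
    wz=0
    if axis is not None:
        a=R.T@np.array([axis[0],axis[1],0]); wz=np.arctan2(-a[0],a[1]); wz=(wz+np.pi/2)%np.pi-np.pi/2
        R=R@Ro.from_rotvec([0,0,wz]).as_matrix()
    print('wz',round(wz,3),'q7',s['q'][6],'shift',R.T@(np.array(pos)-s['tcp_pos']),'tcp',s['tcp_pos'],'rot',s['eef_rot'])
E
python3 - <<'E'
from h import *
k=cal('top'); c=lambda x,y:(80+x/4,130+y/4)
A=lambda x,y,z:atz('top',*c(x,y),z,k)
print('handle',A(488,165,245),'mark',A(610,122,181),'barends',A(425,108,168),A(655,155,168))
e=A(655,155,168)-A(425,108,168); print('lathe -y dir',e/np.linalg.norm(e))
C=[A(82,383,66),A(268,402,66),A(248,550,66),A(60,530,66)]
print('box',C, np.mean(C,0)); d=C[0]-C[1]+C[3]-C[2]; print('y dir yaw',np.arctan2(-d[0],d[1]))
print('dial',A(182,478,97),'tip',A(171,462,100))
rel([381,224,290])
s=bot.get_state(); T=np.linalg.inv(np.block([[Ro.from_euler('xyz',s['eef_rot']).as_matrix(),s['tcp_pos'][:,None]],[np.zeros((1,3)),1]]))
print('cam in tool',T@cal('wrist')[2])
E
```

```text
handle [600.12 -23.78 245.  ] mark [ 645.85 -107.05  181.  ] barends [659.05  31.48 168.  ] [ 623.82 -140.46  168.  ]
lathe -y dir [-0.2  -0.98  0.  ]
box [array([460.  , 311.86,  66.  ]), array([445.04, 164.9 ,  66.  ]), array([329.56, 176.65,  66.  ]), array([345.18, 323.36,  66.  ])] [394.95 244.19  66.  ]
y dir yaw -0.10373962632957615
dial [385.25 221.35  97.  ] tip [397.38 229.35 100.  ]
wz 0 q7 -0.04037631577274068 shift [-254.81 -288.88   13.93] tcp [267.86 592.21 303.93] rot [ 3.14 -0.    2.72]
cam in tool [[  0.    -0.96  -0.29  72.39]
 [  1.     0.     0.     0.82]
 [  0.    -0.29   0.96 -70.09]
 [  0.     0.     0.     1.  ]]
```

{"method": "carry_out", "body": {
  "rows": [
    {"tx": -25.5, "ty": -28.9},
    {"tx": -25.5, "ty": -28.9},
    {"tx": -25.5, "ty": -28.9},
    {"tx": -25.5, "ty": -28.9},
    {"tx": -25.5, "ty": -28.9},
    {"tx": -25.5, "ty": -28.9},
    {"tx": -25.5, "ty": -28.9},
    {"tx": -25.5, "ty": -28.9},
    {"tx": -25.5, "ty": -28.9},
    {"tx": -25.5, "ty": -28.9},
    {"wz": -0.17, "tz": 8, "hand": 0.6},
    {"wz": -0.17, "tz": 8},
    {"wz": -0.17, "tz": 8},
    {"wz": -0.17, "tz": 8},
    {"wz": -0.17, "tz": 8},
    {"wz": -0.15, "tz": 8},
    {"hand": 0.6},
    {"hand": 0.6}
  ]
}}

```text
invalid input
```

```bash
python3 - <<'E'
from h import *
k=cal('wrist'); a=snap('wrist','w1'); rel([385,221,175])
print(proj('wrist',[385,221,88],k),bot.get_state()['q'],bot.get_state()['gripper_width'])
for r in bot.spot_in('dial_grip','wrist')[:2]: print(r)
E
```

```text
wz 0 q7 -0.040382714364103525 shift [-259.71 -289.97  128.9 ] tcp [267.86 592.23 303.91] rot [-3.14 -0.    2.72]
[ 45.48 364.56] [-1.17  0.61 -0.01  1.42  0.01  1.1  -0.04] 1.001171464086387
```

View pics/w1.png

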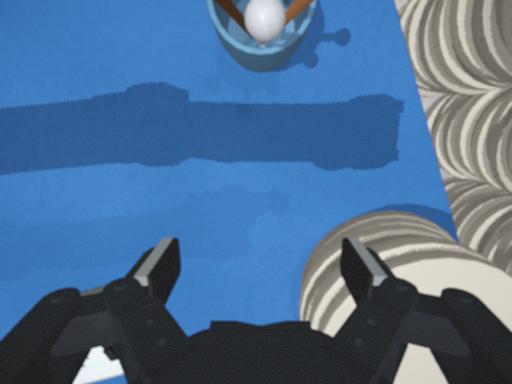

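The call was refused, so the wrist picture only shows the start pose (pot at top, plates at right). I'll resend with every key in each row.

{"method": "carry_out", "body": {
  "rows": [
    {"tx": -25.5, "ty": -28.9, "tz": 0, "wx": 0, "wy": 0, "wz": 0, "hand": 1},
    {"tx": -25.5, "ty": -28.9, "tz": 0, "wx": 0, "wy": 0, "wz": 0, "hand": 1},
    {"tx": -25.5, "ty": -28.9, "tz": 0, "wx": 0, "wy": 0, "wz": 0, "hand": 1},
    {"tx": -25.5, "ty": -28.9, "tz": 0, "wx": 0, "wy": 0, "wz": 0, "hand": 1},
    {"tx": -25.5, "ty": -28.9, "tz": 0, "wx": 0, "wy": 0, "wz": 0, "hand": 1},
    {"tx": -25.5, "ty": -28.9, "tz": 0, "wx": 0, "wy": 0, "wz": 0, "hand": 1},
    {"tx": -25.5, "ty": -28.9, "tz": 0, "wx": 0, "wy": 0, "wz": 0, "hand": 1},
    {"tx": -25.5, "ty": -28.9, "tz": 0, "wx": 0, "wy": 0, "wz": 0, "hand": 1},
    {"tx": -25.5, "ty": -28.9, "tz": 0, "wx": 0, "wy": 0, "wz": 0, "hand": 1},
    {"tx": -25.5, "ty": -28.9, "tz": 0, "wx": 0, "wy": 0, "wz": 0, "hand": 1},
    {"tx": 0, "ty": 0, "tz": 8, "wx": 0, "wy": 0, "wz": -0.17, "hand": 0.6},
    {"tx": 0, "ty": 0, "tz": 8, "wx": 0, "wy": 0, "wz": -0.17, "hand": 0.6},
    {"tx": 0, "ty": 0, "tz": 8, "wx": 0, "wy": 0, "wz": -0.17, "hand": 0.6},
    {"tx": 0, "ty": 0, "tz": 8, "wx": 0, "wy": 0, "wz": -0.17, "hand": 0.6},
    {"tx": 0, "ty": 0, "tz": 8, "wx": 0, "wy": 0, "wz": -0.17, "hand": 0.6},
    {"tx": 0, "ty": 0, "tz": 8, "wx": 0, "wy": 0, "wz": -0.15, "hand": 0.6},
    {"tx": 0, "ty": 0, "tz": 0, "wx": 0, "wy": 0, "wz": 0, "hand": 0.6}
  ]
}}

```text
t: 3.12
tcp_pos: [381.1, 223.6, 255.7]
eef_rot: [3.141, -0.001, -2.568]
ft_force: [-0.1, -0.3, 0.5]
gripper_width: 0.595
grip_force: 0.0
```

```bash
python3 - <<'E'
from h import *
k=cal('wrist'); a=snap('wrist','w2'); rel([385,221,175])
print(proj('wrist',[385,221,88],k),bot.get_state()['q'],bot.get_state()['gripper_width'])
for r in bot.spot_in('dial_grip','wrist')[:2]: print(r)
E
```

```text
wz 0 q7 1.4408003406337762 shift [-1.68 -4.36 81.02] tcp [381.23 223.75 256.02] rot [ 3.14 -0.   -2.57]
[255.49 193.83] [-0.43  0.37 -0.21  2.05  0.11  0.73  1.44] 0.5994902478619022
{'point': [0.5018, 0.507], 'score': 0.82}
```

View pics/w2.png

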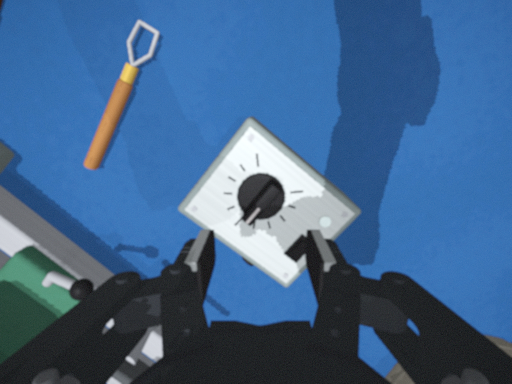

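The dial is at about (261,195), with its white line running down-left to (245,222). The box corners are at (180,209), (251,120), (359,210) and (287,285). I'll rectify the view for exact angles.

```bash
python3 - <<'E'
from h import *
a=cv2.imread('pics/w2.png'); k=cal('wrist')
C=np.array([atz('wrist',*p,66,k) for p in[(180,209),(251,120),(359,210),(287,285)]])
print(C)
m=C.mean(0); 
g=cv2.cvtColor(a,cv2.COLOR_BGR2HSV); m1=((g[...,1]<70)&(g[...,2]>120)).astype(np.uint8)
n,lab,st,_=cv2.connectedComponentsWithStats(m1); l=lab[180,220]; q=np.argwhere(lab==l)[:,::-1]
w=np.array([atz('wrist',*p,66,k)[:2] for p in q],np.float32); print('minrect',cv2.minAreaRect(w))
d=atz('wrist',261,195,76,k); print('dial skirt',d)
out=[]
for z in(66,100):
    P=[[d[0]+30+5,d[1]+35],[d[0]+35,d[1]-35],[d[0]-35,d[1]-35],[d[0]-35,d[1]+35]]
    src=np.float32([proj('wrist',[*p,z],k) for p in P]); H=cv2.getPerspectiveTransform(src,np.float32([[0,0],[399,0],[399,399],[0,399]]))
    out.append(cv2.warpPerspective(a,H,(400,400),flags=cv2.INTER_CUBIC))
cv2.imwrite('pics/rect.png',np.hstack(out))
E
```

```text
[[446.98 169.02  66.  ]
 [333.56 182.83  66.  ]
 [348.92 322.79  66.  ]
 [462.2  311.63  66.  ]]
minrect ((422.35498046875, 242.793212890625), (147.94557189941406, 166.67823791503906), 83.27437591552734)
dial skirt [387.02 228.43  76.  ]
```

View pics/rect.png

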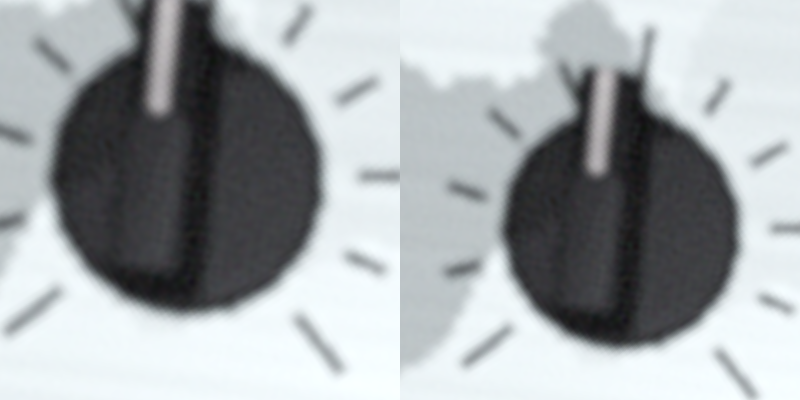

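The rectified view shows the white line pointing about −6° in the world frame, close to tick 5. With the box yaw at −6.2°, tick 6 needs −33.2°. So I'll grasp the bar at (388,228.5) after a turn of +0.675, then turn it about 0.48 clockwise.

{"method": "carry_out", "body": {
  "rows": [
    {"tx": 0, "ty": 0, "tz": 0, "wx": 0, "wy": 0, "wz": 0.17, "hand": 0.5},
    {"tx": 0, "ty": 0, "tz": 0, "wx": 0, "wy": 0, "wz": 0.17, "hand": 0.5},
    {"tx": 0, "ty": 0, "tz": 0, "wx": 0, "wy": 0, "wz": 0.17, "hand": 0.5},
    {"tx": 0, "ty": 0, "tz": 0, "wx": 0, "wy": 0, "wz": 0.165, "hand": 0.5},
    {"tx": -6.3, "ty": 5.4, "tz": 20, "wx": 0, "wy": 0, "wz": 0, "hand": 0.5},
    {"tx": 0, "ty": 0, "tz": 25, "wx": 0, "wy": 0, "wz": 0, "hand": 0.5},
    {"tx": 0, "ty": 0, "tz": 20, "wx": 0, "wy": 0, "wz": 0, "hand": 0.5},
    {"tx": 0, "ty": 0, "tz": 15, "wx": 0, "wy": 0, "wz": 0, "hand": 0.5},
    {"tx": 0, "ty": 0, "tz": 15, "wx": 0, "wy": 0, "wz": 0, "hand": 0.5},
    {"tx": 0, "ty": 0, "tz": 10, "wx": 0, "wy": 0, "wz": 0, "hand": 0.5},
    {"tx": 0, "ty": 0, "tz": 0, "wx": 0, "wy": 0, "wz": 0, "hand": 0.5}
  ]
}}

```text
t: 4.6
tcp_pos: [387.8, 228.6, 150.7]
eef_rot: [-3.141, -0.001, 3.041]
ft_force: [0.3, -0.1, -0.1]
gripper_width: 0.5
grip_force: 0.0
```

{"method": "carry_out", "body": {
  "rows": [
    {"tx": 0, "ty": 0, "tz": 0, "wx": 0, "wy": 0, "wz": 0, "hand": 0},
    {"tx": 0, "ty": 0, "tz": 0, "wx": 0, "wy": 0, "wz": 0, "hand": 0},
    {"tx": 0, "ty": 0, "tz": 0, "wx": 0, "wy": 0, "wz": 0, "hand": 0},
    {"tx": 0, "ty": 0, "tz": 0, "wx": 0, "wy": 0, "wz": 0, "hand": 0},
    {"tx": 0, "ty": 0, "tz": 0, "wx": 0, "wy": 0, "wz": 0, "hand": 0},
    {"tx": 0, "ty": 0, "tz": 0, "wx": 0, "wy": 0, "wz": 0, "hand": 0}
  ],
  "squeeze": 30
}}

```text
t: 5.35
tcp_pos: [388.2, 228.6, 151.5]
eef_rot: [3.141, 0.001, 3.042]
ft_force: [-0.9, -1.7, 6.8]
gripper_width: 0.117
grip_force: 34.4
```

{"method": "carry_out", "body": {
  "rows": [
    {"tx": 0, "ty": 0, "tz": -1, "wx": 0, "wy": 0, "wz": 0, "hand": 0},
    {"tx": 0, "ty": 0, "tz": 0, "wx": 0, "wy": 0, "wz": 0.08, "hand": 0},
    {"tx": 0, "ty": 0, "tz": 0, "wx": 0, "wy": 0, "wz": 0.08, "hand": 0},
    {"tx": 0, "ty": 0, "tz": 0, "wx": 0, "wy": 0, "wz": 0.08, "hand": 0},
    {"tx": 0, "ty": 0, "tz": 0, "wx": 0, "wy": 0, "wz": 0.08, "hand": 0},
    {"tx": 0, "ty": 0, "tz": 0, "wx": 0, "wy": 0, "wz": 0.08, "hand": 0},
    {"tx": 0, "ty": 0, "tz": 0, "wx": 0, "wy": 0, "wz": 0.08, "hand": 0},
    {"tx": 0, "ty": 0, "tz": 0, "wx": 0, "wy": 0, "wz": 0, "hand": 0},
    {"tx": 0, "ty": 0, "tz": 0, "wx": 0, "wy": 0, "wz": 0, "hand": 0}
  ]
}}

```text
t: 6.48
tcp_pos: [388.1, 228.3, 151.6]
eef_rot: [-3.141, 0.0, 2.563]
ft_force: [2.3, -0.4, -4.6]
gripper_width: 0.121
grip_force: 32.9
```

{"method": "carry_out", "body": {
  "rows": [
    {"tx": 0, "ty": 0, "tz": 0, "wx": 0, "wy": 0, "wz": 0, "hand": 0.5},
    {"tx": 0, "ty": 0, "tz": 0, "wx": 0, "wy": 0, "wz": 0, "hand": 0.5},
    {"tx": 0, "ty": 0, "tz": 0, "wx": 0, "wy": 0, "wz": 0, "hand": 0.5},
    {"tx": 0, "ty": 0, "tz": -20, "wx": 0, "wy": 0, "wz": 0, "hand": 0.5},
    {"tx": 0, "ty": 0, "tz": -40, "wx": 0, "wy": 0, "wz": 0, "hand": 0.5},
    {"tx": 0, "ty": 0, "tz": -45, "wx": 0, "wy": 0, "wz": 0, "hand": 0.8},
    {"tx": 0, "ty": 0, "tz": 0, "wx": 0, "wy": 0, "wz": 0, "hand": 0.8},
    {"tx": 0, "ty": 0, "tz": 0, "wx": 0, "wy": 0, "wz": 0, "hand": 0.8}
  ]
}}

```text
t: 7.48
tcp_pos: [387.4, 228.4, 256.6]
eef_rot: [-3.141, -0.001, 2.562]
ft_force: [0.0, 0.1, -1.0]
gripper_width: 0.803
grip_force: 0.0
```

```bash
python3 - <<'E'
from h import *
k=cal('wrist'); a=snap('wrist','w3')[...,::-1]; rel([388,228.5,175])
d=[388,228.5];out=[]
for z in(66,100):
    P=[[d[0]+35,d[1]+35],[d[0]+35,d[1]-35],[d[0]-35,d[1]-35],[d[0]-35,d[1]+35]]
    src=np.float32([proj('wrist',[*p,z],k) for p in P]); H=cv2.getPerspectiveTransform(src,np.float32([[0,0],[399,0],[399,399],[0,399]]))
    out.append(cv2.warpPerspective(a,H,(400,400),flags=cv2.INTER_CUBIC))
cv2.imwrite('pics/rect3.png',np.hstack(out))
E
```

```text
wz 0 q7 0.5126535672423836 shift [-0.65  0.8  81.13] tcp [387.17 228.27 256.13] rot [-3.14 -0.    2.56]
```

View pics/rect3.png

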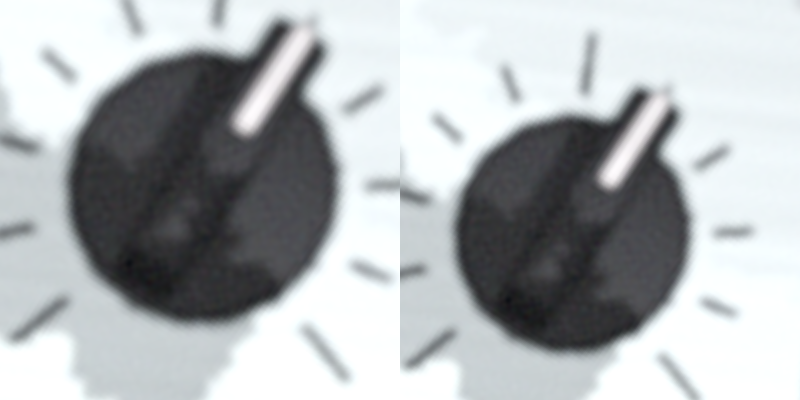

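The bar now points between ticks 5 and 7, at tick 6. I'll measure the line and tick angles accurately.

```bash
python3 - <<'E'
from h import *
r=cv2.imread('pics/rect3.png'); L,Rr=r[:,:400],r[:,400:]
def pca(mask,off):
    p=np.argwhere(mask)[:,::-1]+off; v=cv2.fitLine(p.astype(np.float32),cv2.DIST_HUBER,0,.01,.01).ravel(); return np.degrees(np.arctan2(-v[0],-v[1])),len(p)
g=cv2.cvtColor(Rr,cv2.COLOR_BGR2GRAY)
print('line',pca(g[115:190,195:262]>140,[195,115]))
g=cv2.cvtColor(L,cv2.COLOR_BGR2GRAY)
for n,(x0,y0,x1,y1) in {0:(5,290,62,350),10:(308,325,355,388),7:(348,80,390,112),9:(350,255,398,290),3:(35,45,78,82)}.items():
    s=g[y0:y1,x0:x1]; a,c=pca(s<(np.percentile(s,75)-35),[x0,y0]); e=135-27*n; print(n,'yaw',(a-e+90)%180-90,c)
E
```

```text
line (np.float32(-34.707073), 2067)
0 yaw -6.347534 797
10 yaw -8.073898 792
7 yaw -3.1894836 481
9 yaw -3.9031296 506
3 yaw -7.538864 540
```

The dial is set: the bar points at tick 6 within a degree or two. Next I'll lift and move above the handle with the tool x axis along the lathe's +x. The camera then looks at the pointer and clip, and the fingers close along the lathe's y.

{"method": "carry_out", "body": {
  "rows": [
    {"tx": 0, "ty": 0, "tz": -45, "wx": 0, "wy": 0, "wz": 0, "hand": 1},
    {"tx": 0, "ty": 0, "tz": -45, "wx": 0, "wy": 0, "wz": 0, "hand": 1},
    {"tx": -31.6, "ty": -9.4, "tz": -10, "wx": 0, "wy": 0, "wz": 0, "hand": 1},
    {"tx": -31.6, "ty": -9.4, "tz": 0, "wx": 0, "wy": 0, "wz": 0, "hand": 1},
    {"tx": -31.6, "ty": -9.4, "tz": 0, "wx": 0, "wy": 0, "wz": 0, "hand": 1},
    {"tx": -31.6, "ty": -9.4, "tz": 0, "wx": 0, "wy": 0, "wz": 0, "hand": 1},
    {"tx": -31.6, "ty": -9.4, "tz": 0, "wx": 0, "wy": 0, "wz": 0, "hand": 1},
    {"tx": -31.6, "ty": -9.4, "tz": 0, "wx": 0, "wy": 0, "wz": 0, "hand": 1},
    {"tx": -31.6, "ty": -9.4, "tz": 0, "wx": 0, "wy": 0, "wz": 0, "hand": 1},
    {"tx": -31.6, "ty": -9.4, "tz": 0, "wx": 0, "wy": 0, "wz": 0, "hand": 1},
    {"tx": -31.6, "ty": -9.4, "tz": 0, "wx": 0, "wy": 0, "wz": 0, "hand": 1},
    {"tx": -31.6, "ty": -9.4, "tz": 0, "wx": 0, "wy": 0, "wz": 0, "hand": 1},
    {"tx": 0, "ty": 0, "tz": 0, "wx": 0, "wy": 0, "wz": 0, "hand": 1}
  ]
}}

```text
t: 9.15
tcp_pos: [601.1, -26.2, 354.5]
eef_rot: [-3.138, -0.002, 2.557]
ft_force: [0.3, 0.6, -0.6]
gripper_width: 0.999
grip_force: 0.0
```

{"method": "carry_out", "body": {
  "rows": [
    {"tx": 0, "ty": 0, "tz": 0, "wx": 0, "wy": 0, "wz": 0.1725, "hand": 1},
    {"tx": 0, "ty": 0, "tz": 0, "wx": 0, "wy": 0, "wz": 0.1725, "hand": 1},
    {"tx": 0, "ty": 0, "tz": 0, "wx": 0, "wy": 0, "wz": 0.1725, "hand": 1},
    {"tx": 0, "ty": 0, "tz": 0, "wx": 0, "wy": 0, "wz": 0.1725, "hand": 1},
    {"tx": 0, "ty": 0, "tz": 0, "wx": 0, "wy": 0, "wz": 0.1725, "hand": 1},
    {"tx": 0, "ty": 0, "tz": 0, "wx": 0, "wy": 0, "wz": 0.1725, "hand": 1},
    {"tx": 0, "ty": 0, "tz": 0, "wx": 0, "wy": 0, "wz": 0.1725, "hand": 1},
    {"tx": 0, "ty": 0, "tz": 0, "wx": 0, "wy": 0, "wz": 0.1725, "hand": 1},
    {"tx": 0, "ty": 0, "tz": 0, "wx": 0, "wy": 0, "wz": 0.1725, "hand": 1},
    {"tx": 0, "ty": 0, "tz": 0, "wx": 0, "wy": 0, "wz": 0.1725, "hand": 1},
    {"tx": 0, "ty": 0, "tz": 0, "wx": 0, "wy": 0, "wz": 0.1725, "hand": 1},
    {"tx": 0, "ty": 0, "tz": 0, "wx": 0, "wy": 0, "wz": 0.1725, "hand": 1},
    {"tx": 0, "ty": 0, "tz": 0, "wx": 0, "wy": 0, "wz": 0.1725, "hand": 1},
    {"tx": 0, "ty": 0, "tz": 0, "wx": 0, "wy": 0, "wz": 0.1725, "hand": 1},
    {"tx": 0, "ty": 0, "tz": 0, "wx": 0, "wy": 0, "wz": 0.1725, "hand": 1},
    {"tx": 0, "ty": 0, "tz": 0, "wx": 0, "wy": 0, "wz": 0.1725, "hand": 1},
    {"tx": 0, "ty": 0, "tz": 0, "wx": 0, "wy": 0, "wz": 0, "hand": 1}
  ]
}}

```text
t: 11.28
tcp_pos: [600.3, -21.7, 355.3]
eef_rot: [-3.142, 0.003, -0.195]
ft_force: [-0.3, -0.1, 0.1]
gripper_width: 0.998
grip_force: 0.0
```

```bash
python3 - <<'E'
from h import *
k=cal('wrist'); a=snap('wrist','w4'); rel([600,-24,265]); print(bot.get_state()['q'],proj('wrist',[600,-24,245],k))
for l in('pull_grip','pointer','mark'):
  for r in bot.spot_in(l,'wrist')[:2]:
    u=r['point'][0]*512,r['point'][1]*384; print(l,r['score'],u,atz('wrist',*u,{'pull_grip':230,'pointer':160,'mark':170}[l],k))
E
```

```text
wz 0 q7 -1.2284231879923575 shift [ 0.23  2.06 90.68] tcp [600.4  -22.   355.68] rot [-3.14  0.   -0.19]
[-0.55  0.67  1.02  1.51 -0.58  1.29 -1.23] [263.99 217.13]
pull_grip 0.79 (87.7056, 181.4016) [647.11  99.75 230.  ]
pointer 0.87 (88.32, 182.28480000000002) [636.74 147.98 160.  ]
mark 0.77 (337.1008, 124.18560000000001) [ 646.18 -101.83  170.  ]
mark 0.4 (453.0176, 30.1824) [ 703.32 -204.88  170.  ]
```

View pics/w4.png

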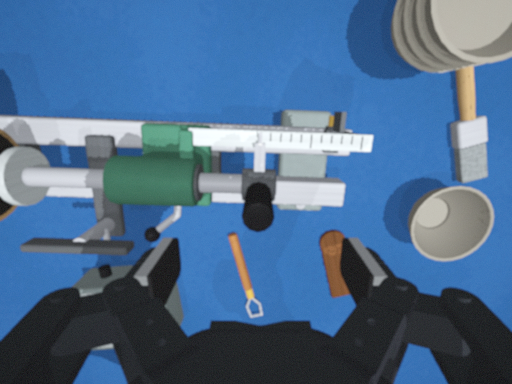

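The wrist view shows the handle top at (257,215), the pointer tip at about (260,138) on the scale, and the clip's dark fin at about (340,122). I'll measure these numerically.

```bash
python3 - <<'E'
from h import *
a=cv2.imread('pics/w4.png'); g=cv2.cvtColor(a,cv2.COLOR_BGR2GRAY); k=cal('wrist')
A=lambda u,v,z:atz('wrist',u,v,z,k)
np.set_printoptions(linewidth=250)
print('fin');print(g[106:138,326:352])
print('ptr');print(g[130:160:2,246:274])
m=(g[195:235,235:282]<50); p=np.argwhere(m)[:,::-1]+[235,195]; print('handle',p.min(0),p.max(0),[A(257.5,v,245) for v in(210,217)])
# lower edge of the scale bar: bright -> darker, per column
e=np.array([(u,v) for u in list(range(220,250))+list(range(285,325))+list(range(350,370)) for v in [110+np.argmax(g[110:135,u]>185)]],np.float32)
f=cv2.fitLine(e,cv2.DIST_HUBER,0,.01,.01).ravel();print('upper edge',f)
q0,q1=A(220,f[3]+(220-f[2])*f[1]/f[0],168),A(370,f[3]+(370-f[2])*f[1]/f[0],168); d=q1-q0; print('yaw',np.degrees(np.arctan2(d[0],-d[1])), 'lathe yaw= -that')
E
```

```text
fin
[[107 107 109 109 106 109 109 108 107 103 106 107 109 108 111 109 112 108 107 107 106 107 107 110 107 113]
 [111 109 110 110 109 108 105 105 105 105 104 105 107 104 110 107 111 110 108 109 108 107 105 111 110 109]
 [108 108 105 110 107 112 105 107 105 108 107 105 109 112 107 108 110 107 108 108 109 109 110 110 112 111]
 [105 108 109 106 105 107 106 107 108 109 106 108 107 108 108 106 109 105 105 108 108 110 106 112 114 112]
 [114 114 109 107 109 107 108 109 103 102 105 105 102 103 104 106 107 112 111 112 109 105 109 111 111 113]
 [128 127 122 121 115 111 105 103  93  92  89  94  91  89  94 105 113 119 121 119 116 108 112 113 112 116]
 [150 148 146 138 124 113 107 103  87  75  70  70  71  73  73  93 118 128 132 130 124 107 107 109 112 113]
 [164 164 160 154 140 123 108  99  84  64  59  64  56  61  65  93 119 133 137 132 127 114 108 110 109 113]
 [172 172 169 161 147 131 119 107  79  63  54  55  61  55  67  96 122 134 137 134 125 116 111 110 113 114]
 [179 179 173 158 145 143 134 115  86  61  57  52  62  56  68 100 125 136 137 134 124 110 107 110 113 114]
 [184 180 169 154 145 146 
[... 3534 characters left out ...]
24 222 222 224 226 227 224 221 219 219 219 220 221 221 221 220]
 [140 141 145 145 146 151 152 163 192 215 224 225 223 221 223 226 226 227 216 197 176 171 172 173 174 175 178 179]
 [108 111 111 109 107 107 109 137 181 211 224 224 223 221 220 224 227 224 209 174 129 108 108 111 109 108 107 106]
 [110 110 113 109 109 109 113 137 181 213 222 223 223 220 221 224 227 223 207 171 126 110 111 111 109 108 103  95]
 [109 110 109 113 115 111 109 138 185 213 221 224 222 221 221 225 225 222 205 168 127 110 110 108 110 109 106 101]]
handle [243 195] [272 230] [array([606.28, -21.56, 245.  ]), array([601.03, -20.51, 245.  ])]
upper edge [  1.     0.04 277.1  130.7 ]
yaw -13.362362601231174 lathe yaw= -that
```

The handle top centre is at about (602,−20.7) and the lathe yaw is about −13°. I'll turn slightly, descend to TCP z 264 and grasp.

{"method": "carry_out", "body": {
  "rows": [
    {"tx": 0, "ty": 0, "tz": 0, "wx": 0, "wy": 0, "wz": 0.03, "hand": 1},
    {"tx": 1.3, "ty": -1.6, "tz": 15, "wx": 0, "wy": 0, "wz": 0, "hand": 1},
    {"tx": 0, "ty": 0, "tz": 20, "wx": 0, "wy": 0, "wz": 0, "hand": 1},
    {"tx": 0, "ty": 0, "tz": 20, "wx": 0, "wy": 0, "wz": 0, "hand": 1},
    {"tx": 0, "ty": 0, "tz": 20, "wx": 0, "wy": 0, "wz": 0, "hand": 1},
    {"tx": 0, "ty": 0, "tz": 16, "wx": 0, "wy": 0, "wz": 0, "hand": 1},
    {"tx": 0, "ty": 0, "tz": 0, "wx": 0, "wy": 0, "wz": 0, "hand": 1},
    {"tx": 0, "ty": 0, "tz": 0, "wx": 0, "wy": 0, "wz": 0, "hand": 1}
  ]
}}

```text
t: 12.48
tcp_pos: [602.7, -22.2, 266.4]
eef_rot: [3.141, -0.001, -0.228]
ft_force: [0.1, 0.1, 0.0]
gripper_width: 1.006
grip_force: 0.0
```

{"method": "carry_out", "body": {
  "rows": [
    {"tx": 0, "ty": 0, "tz": 0, "wx": 0, "wy": 0, "wz": 0, "hand": 0},
    {"tx": 0, "ty": 0, "tz": 0, "wx": 0, "wy": 0, "wz": 0, "hand": 0},
    {"tx": 0, "ty": 0, "tz": 0, "wx": 0, "wy": 0, "wz": 0, "hand": 0},
    {"tx": 0, "ty": 0, "tz": 0, "wx": 0, "wy": 0, "wz": 0, "hand": 0},
    {"tx": 0, "ty": 0, "tz": 0, "wx": 0, "wy": 0, "wz": 0, "hand": 0},
    {"tx": 0, "ty": 0, "tz": 0, "wx": 0, "wy": 0, "wz": 0, "hand": 0}
  ],
  "squeeze": 60
}}

```text
t: 13.22
tcp_pos: [602.8, -20.7, 266.4]
eef_rot: [-3.139, -0.0, -0.227]
ft_force: [-0.8, 5.3, 5.8]
gripper_width: 0.267
grip_force: 58.8
```

```bash
python3 - <<'E'
from h import *
k=cal('wrist'); a=snap('wrist','w5'); s=bot.get_state(); print(s['tcp_pos'],s['eef_rot'],s['ft_force'],s['gripper_width'],s['q'])
for l in('pointer','mark'):
  for r in bot.spot_in(l,'wrist')[:2]: print(l,r['score'],r['point'][0]*512,r['point'][1]*384)
g=cv2.cvtColor(a,cv2.COLOR_RGB2GRAY)
y=np.array([np.sin(np.radians(13)),np.cos(np.radians(13)),0]);x=np.array([y[1],-y[0],0])
h=np.array([*s['tcp_pos'][:2],0])
P=lambda n,dx,dy,z:print(n,proj('wrist',h+x*dx+y*dy+[0,0,z],k))
P('ptr',53,0,160);P('finlo-60',53,-60,160);P('fintop-60',53,-60,181);P('fintop-80',53,-80,181);P('fintop out',71,-80,181)
E
```

```text
[602.78 -20.69 266.38] [-3.14 -0.   -0.23] [-1.17  5.44  5.64] 0.2665178330801895 [-0.53  0.75  0.96  1.63 -0.68  1.12 -1.18]
pointer 0.71 252.2112 232.2048
mark 0.8 372.2752 131.0976
ptr [261.31 143.49]
finlo-60 [354.68 143.59]
fintop-60 [366.89 148.03]
fintop-80 [402.09 148.06]
fintop out [407.01 115.22]
```

```bash
cat > m.py <<'E'
from h import *
import sys
def meas(f):
    a=cv2.imread(f'pics/{f}.png'); g=cv2.cvtColor(a,cv2.COLOR_BGR2GRAY); k=cal('wrist'); return a,g,k
E
python3 - <<'E'
from m import *
a,g,k=meas('w5'); np.set_printoptions(linewidth=300)
print(g[96:164:3,352:400]); print('ptr'); print(g[132:190:3,236:286])
E
```

```text
[[100 103 102 ... 103 103 102]
 [103 103 102 ... 104 107 106]
 [103 101 103 ... 107 110 106]
 ...
 [231 234 235 ... 228 232 229]
 [232 236 235 ... 231 232 231]
 [239 238 239 ... 234 234 234]]
ptr
[[108 105 104 107 104 104 107 109 104 106 107 105 103 106 104 102  98  99 101 101 101 108 105  99 103  99 102 103 106 103 102 101  99 102 101  97 102 102 100  98  97  98  97  99 102  97  96  98  96  98]
 [154 149 161 172 175 173 170 165 161 155 160 166 172 171 168 165 162 161 150 143 144 158 167 170 165 162 160 157 153 153 162 167 168 166 158 157 157 152 158 165 168 166 161 160 156 155 161 161 167 166]
 [153 154 158 162 166 161 157 157 153 158 163 169 170 168 164 162 164 162 158 153 155 157 158 161 157 155 154 153 155 154 159 160 162 159 155 155 156 157 157 161 162 161 160 154 155 155 157 158 160 160]
 [155 154 155 152 152 153 154 155 152 155 156 157 161 163 164 161 156 155 153 153 153 152 154 154 153 153 152 154 153 155 153 153 152 154 152 152 154 153 154 153 153 156 153 154 156 152 151 153 154 151]
 [182 182 182 183 182 181 182 182 179 176 173 172 173 173 174 173 173 171 169 167 169 168 16
[... 2456 characters left out ...]
6 217 219 217 211 186 139 101  97  99 101 101  99 103 100  99  88  76  70  70  68  79  87]
 [ 72  71  73  70  71  69  73  75  77  74  80  88  95 103  98 107 144 190 211 216 215 215 212 212 211 210 212 215 217 217 217 211 186 139 105 101 103 101 100 102 104  96  90  77  68  70  72  71  79  85]
 [ 72  71  71  72  80  89  91  94  96 101 102 100  97  98  94 106 145 188 208 216 215 214 212 213 211 209 212 215 217 217 216 207 178 132  99  98 102 104 101 100 100 101  94  83  73  73  67  72  82  90]
 [ 74  72  71  70  72  74  73  79  78  76  73  75  70  70  75  90 135 185 210 215 215 212 212 211 211 210 212 215 217 217 214 201 164 111  76  76  85  80  78  75  76  85  84  78  72  69  71  70  82  89]]
```

```bash
cat > m.py <<'E'
from h import *
def fin(f,lo,hi,r0=100,r1=150,step=4,th=72):
    g=cv2.cvtColor(cv2.imread(f'pics/{f}.png'),cv2.COLOR_BGR2GRAY)
    for r in range(r0,r1,step):
        c=np.where(g[r,lo:hi]<th)[0]+lo; print(r,(c.min(),c.max(),len(c)) if len(c) else None,end='; ')
    print()
E
python3 - <<'E'
from m import *
fin('w5',345,410)
import cv2
g=cv2.cvtColor(cv2.imread('pics/w5.png'),cv2.COLOR_BGR2GRAY)
for r in range(108,148,6): print(r,' '.join(map(str,g[r,350:394])))
E
```

```text
100 None; 104 None; 108 None; 112 None; 116 (np.int64(370), np.int64(385), 16); 120 (np.int64(370), np.int64(385), 16); 124 (np.int64(370), np.int64(384), 15); 128 (np.int64(369), np.int64(384), 16); 132 (np.int64(369), np.int64(383), 15); 136 (np.int64(356), np.int64(383), 20); 140 (np.int64(354), np.int64(382), 22); 144 (np.int64(380), np.int64(382), 3); 148 None; 
108 104 107 102 106 100 102 102 102 102 103 104 101 102 104 107 107 109 108 106 108 108 111 110 107 109 110 107 109 104 110 106 107 104 105 105 104 107 107 106 110 109 109 108 109
114 129 113 107 103 105 102 101 105 100 101 101 102 105 102 101 103 104 102 99 89 71 60 65 64 64 65 67 70 69 73 70 73 72 66 70 72 81 97 111 119 118 121 119 120
120 149 128 111 104 106 105 101 103 101 106 116 123 127 132 138 140 143 141 123 86 60 52 56 53 53 54 53 51 53 58 53 55 55 54 55 63 90 111 125 126 125 125 122 123
126 136 113 105 101 104 103 103 102 106 112 116 124 130 135 141 142 143 132 105 71 52 51 55 54 58 52 55 56 56 52 60 54 55 54 59 85 109 125 128 126 124 123 123 119
132 111 104 108 108 109 112 109 110 114 117 123 126 136 141 145 145 139 119 77 54 53 55 56 55 58 53 54 55 55 53 54 54 53 56 76 106 122 124 125 121 121 122 118 112
138 159 160 155 144 122 81 54 54 55 57 67 78 77 82 80 81 80 78 68 57 55 54 50 52 51 54 51 55 57 55 53 54 59 74 102 122 121 125 124 122 123 120 113 108
144 150 139 119 103 99 95 96 113 130 135 134 134 133 134 134 132 131 129 132 126 124 121 116 112 110 99 95 86 80 74 70 63 66 94 111 119 117 117 118 115 106 89 84 80
```

The grip is good (22.6 mm). The fin centre is about 67 mm behind the pointer. I'll pull 60 mm first, then look again.

{"method": "carry_out", "body": {
  "rows": [
    {"tx": 0, "ty": 3, "tz": 0, "wx": 0, "wy": 0, "wz": 0, "hand": 0},
    {"tx": 0, "ty": 7, "tz": 0, "wx": 0, "wy": 0, "wz": 0, "hand": 0},
    {"tx": 0, "ty": 8, "tz": 0, "wx": 0, "wy": 0, "wz": 0, "hand": 0},
    {"tx": 0, "ty": 8, "tz": 0, "wx": 0, "wy": 0, "wz": 0, "hand": 0},
    {"tx": 0, "ty": 8, "tz": 0, "wx": 0, "wy": 0, "wz": 0, "hand": 0},
    {"tx": 0, "ty": 8, "tz": 0, "wx": 0, "wy": 0, "wz": 0, "hand": 0},
    {"tx": 0, "ty": 8, "tz": 0, "wx": 0, "wy": 0, "wz": 0, "hand": 0},
    {"tx": 0, "ty": 7, "tz": 0, "wx": 0, "wy": 0, "wz": 0, "hand": 0},
    {"tx": 0, "ty": 3, "tz": 0, "wx": 0, "wy": 0, "wz": 0, "hand": 0},
    {"tx": 0, "ty": 0, "tz": 0, "wx": 0, "wy": 0, "wz": 0, "hand": 0},
    {"tx": 0, "ty": 0, "tz": 0, "wx": 0, "wy": 0, "wz": 0, "hand": 0}
  ]
}}

```text
t: 14.75
tcp_pos: [589.9, -75.2, 266.3]
eef_rot: [-3.133, 0.002, -0.223]
ft_force: [-0.9, 12.9, 8.8]
gripper_width: 0.266
grip_force: 60.0
```

```bash
cat >> m.py <<'E'
def report(f):
    k=cal('wrist'); snap('wrist',f); s=bot.get_state(); print(s['tcp_pos'],s['eef_rot'],s['ft_force'],s['gripper_width'],s['grip_force'])
    fin(f,255,330)
    g=cv2.cvtColor(cv2.imread(f'pics/{f}.png'),cv2.COLOR_BGR2GRAY)
    for r in range(120,182,5): print(r,' '.join(map(str,g[r,240:292])))
    y=np.array([np.sin(.229),np.cos(.229),0]);x=np.array([y[1],-y[0],0]); h=np.array([*s['tcp_pos'][:2],0])
    for n,dx,dy,z in(('ptr',53,0,160),('ptr-10',53,-10,160),('top+2',53,2,181),('top-2',53,-2,181),('top-12',53,-12,181),('topout-2',71,-2,181)): print(n,proj('wrist',h+x*dx+y*dy+[0,0,z],k))
E
python3 -c "
from m import *
report('w6')"
```

```text
[589.98 -75.21 266.35] [-3.13  0.   -0.22] [-1.01 12.43  9.53] 0.26681048946557057 60.027342438697815
100 None; 104 None; 108 None; 112 None; 116 (np.int64(285), np.int64(285), 1); 120 (np.int64(285), np.int64(285), 1); 124 (np.int64(285), np.int64(285), 1); 128 None; 132 (np.int64(284), np.int64(284), 1); 136 (np.int64(283), np.int64(284), 2); 140 (np.int64(283), np.int64(318), 14); 144 None; 148 None; 
120 107 114 123 125 128 128 128 129 134 153 167 175 177 177 176 175 174 175 176 176 177 179 178 178 177 177 177 178 177 177 179 179 180 180 182 179 178 170 156 143 144 150 146 123 82 65 95 119 130 135 133 132
125 107 116 122 125 126 127 128 128 125 131 145 164 178 178 178 176 177 177 176 179 178 178 179 178 180 180 179 181 179 177 178 178 181 179 178 181 178 171 156 143 144 148 138 112 75 66 97 121 131 133 135 133
130 106 114 120 125 127 126 130 127 127 125 125 129 146 162 171 174 175 175 175 176 177 175 178 176 177 177 177 177 178 179 179 179 181 179 181 181 177 168 150 142 145 149 134 104 66 73 104 129 130 133 130 133
135 183 185 184 173 162 155 153 149 152 152 151 148 149 147 148 
[... 1469 characters left out ...]
3 221 221 219 219 217 217 220 222 223 224 221 215 203 189 186 182 169 151 141 137 136 143 152 155 155 158 154 155 156 157 155 151 151 151 151
175 100 118 125 134 138 139 140 139 138 138 136 134 140 169 202 218 223 222 220 218 219 216 216 219 223 223 223 221 213 197 182 177 177 177 179 180 180 182 180 179 178 180 179 179 179 180 180 179 181 179 180 178
180 101 122 130 136 137 141 139 140 139 135 131 127 136 168 202 217 221 220 220 218 216 216 217 219 222 223 223 220 209 194 180 177 175 176 176 176 176 178 175 176 177 175 175 176 178 176 177 179 177 180 177 178
ptr [262.86 143.22]
ptr-10 [278.43 143.34]
top+2 [259.39 147.65]
top-2 [266.42 147.7 ]
top-12 [284.02 147.84]
topout-2 [266.86 114.84]
```

The pull so far is about 56 mm. The shaded fin face ends at column 285, with the lit top to its right, so the fin centre is about 14.6 mm further on, and the pointer sits about 1 mm short of the TCP plane. I'll pull 15 more.

{"method": "carry_out", "body": {
  "rows": [
    {"tx": 0, "ty": 3, "tz": 0, "wx": 0, "wy": 0, "wz": 0, "hand": 0},
    {"tx": 0, "ty": 5, "tz": 0, "wx": 0, "wy": 0, "wz": 0, "hand": 0},
    {"tx": 0, "ty": 5, "tz": 0, "wx": 0, "wy": 0, "wz": 0, "hand": 0},
    {"tx": 0, "ty": 2, "tz": 0, "wx": 0, "wy": 0, "wz": 0, "hand": 0},
    {"tx": 0, "ty": 0, "tz": 0, "wx": 0, "wy": 0, "wz": 0, "hand": 0},
    {"tx": 0, "ty": 0, "tz": 0, "wx": 0, "wy": 0, "wz": 0, "hand": 0}
  ]
}}

```text
t: 15.55
tcp_pos: [586.8, -88.9, 266.3]
eef_rot: [-3.131, 0.002, -0.222]
ft_force: [-0.5, 14.3, 11.2]
gripper_width: 0.265
grip_force: 60.5
```

```bash
python3 -c "
from m import *
report('w7')
a=cv2.imread('pics/w7.png')[95:195,200:330]; cv2.imwrite('pics/w7c.png',cv2.resize(a,None,fx=6,fy=6,interpolation=cv2.INTER_CUBIC))"
```

```text
[586.78 -88.86 266.33] [-3.13  0.   -0.22] [-0.29 13.6   9.84] 0.26195973247867826 60.485275983810425
100 None; 104 None; 108 None; 112 None; 116 None; 120 None; 124 None; 128 None; 132 None; 136 None; 140 (np.int64(293), np.int64(303), 11); 144 None; 148 None; 
120 180 178 179 177 179 178 177 178 179 178 179 180 178 180 179 180 177 166 158 156 158 154 141 135 134 136 133 140 162 182 191 183 177 177 181 185 186 184 185 185 183 184 185 184 185 182 177 172 162 145 124 112
125 179 178 180 179 180 177 180 180 181 180 181 181 182 181 181 182 177 169 156 155 159 155 143 135 134 133 133 144 166 185 191 185 184 182 181 182 184 182 183 184 182 183 182 181 184 178 176 166 149 132 116 108
130 153 169 174 178 174 177 177 177 178 175 175 179 178 178 179 177 176 167 158 157 158 152 141 131 131 130 131 136 160 183 192 188 187 184 183 183 182 184 183 181 184 184 182 183 181 178 173 167 155 138 115 104
135 153 151 155 157 155 153 152 153 160 172 188 194 190 171 141 105 90 90 98 100 103 114 123 130 134 134 132 134 135 139 131 126 113 110 118 133 150 170 179 181 178 173 171 169 163 163 174 179 181 180 
[... 1348 characters left out ...]
3 225 224 222 222 220 221 222 225 226 226 226 218 196 161 145 145 149 167 180 186 186 188 190 191 191 192 191 188 184 176 168 158 155 154 153
175 139 139 140 138 139 140 141 140 137 138 135 131 137 171 204 221 225 225 224 222 222 220 220 222 225 226 226 223 217 202 186 182 181 181 181 182 183 180 182 181 181 181 180 178 174 167 159 142 121 111 111 107
180 141 141 142 142 140 141 142 138 134 130 128 128 137 172 205 220 223 223 222 220 219 219 219 221 224 225 225 223 216 201 184 178 178 180 181 181 181 181 182 182 182 182 179 178 173 167 156 138 116 111 112 106
ptr [263.25 143.14]
ptr-10 [278.83 143.27]
top+2 [259.77 147.57]
top-2 [266.81 147.64]
top-12 [284.41 147.79]
topout-2 [267.29 114.76]
```

View pics/w7c.png

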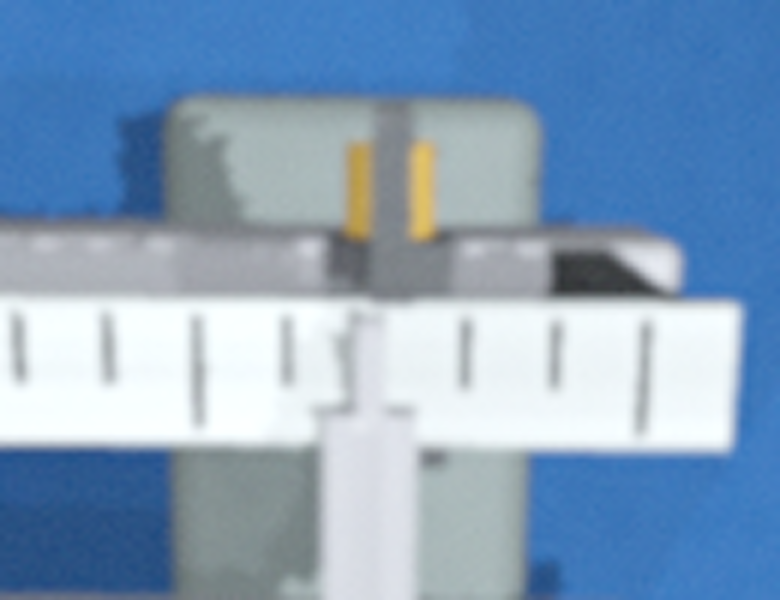

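The picture shows the fin at crop column 391 and the pointer tip at 370, so the pointer is about 2.1 mm short of the mark once parallax is allowed for. I'll correct with a small pull.

{"method": "carry_out", "body": {
  "rows": [
    {"tx": 0, "ty": 1.2, "tz": 0, "wx": 0, "wy": 0, "wz": 0, "hand": 0},
    {"tx": 0, "ty": 1.1, "tz": 0, "wx": 0, "wy": 0, "wz": 0, "hand": 0},
    {"tx": 0, "ty": 0, "tz": 0, "wx": 0, "wy": 0, "wz": 0, "hand": 0},
    {"tx": 0, "ty": 0, "tz": 0, "wx": 0, "wy": 0, "wz": 0, "hand": 0},
    {"tx": 0, "ty": 0, "tz": 0, "wx": 0, "wy": 0, "wz": 0, "hand": 0}
  ]
}}

```text
t: 16.23
tcp_pos: [586.3, -90.8, 266.3]
eef_rot: [-3.13, 0.002, -0.222]
ft_force: [-0.4, 14.5, 10.3]
gripper_width: 0.262
grip_force: 60.7
```

```bash
python3 -c "
from m import *
import h
k=cal('wrist'); snap('wrist','w8'); s=bot.get_state(); print(s['tcp_pos'],s['ft_force'],s['grip_force'],s['t'])
g=cv2.cvtColor(cv2.imread('pics/w8.png'),cv2.COLOR_BGR2GRAY)
for r in (122,128,150,155,175): print(r,' '.join(map(str,g[r,246:280])))
y=np.array([np.sin(.229),np.cos(.229),0]);x=np.array([y[1],-y[0],0]); p=np.array([*s['tcp_pos'][:2],0])
for d in(2,0,-2): print(d,proj('wrist',p+x*53+y*d+[0,0,160],k),proj('wrist',p+x*62+y*d+[0,0,181],k))
"
```

```text
[586.34 -90.75 266.33] [-0.78 14.92 10.5 ] 60.733981132507324 16.275
122 181 180 179 182 180 181 180 179 167 159 156 159 157 146 145 143 138 134 145 176 193 196 187 180 180 182 183 184 184 183 185 184 185 185
128 177 178 179 180 179 180 179 177 169 157 158 162 153 144 134 133 132 132 153 184 200 195 185 176 176 179 183 182 181 182 183 182 183 184
150 228 251 254 254 254 254 253 248 238 219 200 188 176 181 207 222 225 228 237 243 245 245 245 245 245 245 242 220 185 194 228 243 245 246
155 228 248 252 250 246 242 239 241 240 235 216 188 166 179 209 223 224 229 234 238 241 241 241 242 242 243 237 216 179 193 226 240 243 241
175 139 139 137 141 136 130 134 161 199 220 224 225 223 222 221 220 219 222 225 226 225 226 218 203 187 181 181 181 181 182 182 181 182 180
2 [260.23 143.09] [259.98 131.4 ]
0 [263.35 143.12] [263.56 131.43]
-2 [266.46 143.15] [267.14 131.46]
```

The fin centre and pointer now agree to about 0.2 mm (columns 261.5 and 261.3, parallax-corrected). The handle is held at 60 N, so I'm handing in.

```bash
python3 -c "
from cell import bot
print(bot.job_done())"
```

```text
the job is handed in; nothing more can be done
None
```

I turned the dial to 6 (within about 3°), then drew the quill back until the pointer was level with the marker clip (about 0.2 mm off in the last image); the handle is still held there at about 60 N, and I handed the job in at about 16 s.

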